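Find the loose clamp bolt and hold its lock cap open

TASK

One of the three clamp bolts on the candle mould stand has worked loose: tap every bolt head from above, going from the left one to the right one, to find which sinks when pushed. Then lift that bolt's blue hinged lock cap by its black knob to clearly more than halfway open and finish while still holding it up with the gripper, so that a spanner can be put on the bolt. Leave the other two caps shut and the things standing around where they are.

Things in the scene. Friction and masses are not known exactly. Their poses are not given: they have to be found in the camera images.
- mould_stand: candle mould stand, fixed: grey foot plate 215 x 300 x 12 mm carrying three dark bolt housings 90 mm apart (top 40 mm above the table) and behind them an aluminium block with three cavities (top 50 mm). Origin on the table under the middle bolt; x points from the knobs to the block (away from the robot, within some yaw), y along the row to the left bolt as the robot sees it, z up
- bolt_left_top (a point): left clamp bolt: steel hexagon head 20 mm across, 12 mm thick, on a yellow neck, in the window of its blue cap, standing 12 mm above the cap plate; this point is the centre of the head's top face, 62 mm above the table while the bolt is up; axes as the stand's
- bolt_left (a joint): how far the left bolt has sunk, m: 0 at the start, 0.008 fully. Exactly one of the three, a different one each time, is loose: pushed down with over 3 N (use 5 N or more) it sinks 8 mm to its stop (head top then 54 mm above the table) and stays down. A tight bolt does not move
- cap_left_knob (a point): left lock cap: blue plate 60 x 56 x 6 mm with a 34 x 30 mm window round the bolt head; on a thin tongue in front a black grip knob, a cylinder 16 mm thick and 18 mm long, lying along the stand's y. This point is the knob's centre, when shut 61 mm in front (stand -x) of the bolt axis and 57 mm above the table, free on all sides. Pinched along y, it can pivot between the fingers
- cap_left (a joint): angle of the left lock cap, rad: 0 shut, 1.4 fully open (stop); the knob end rises. Hinge axis along the stand's y, 30 mm behind (stand +x) the bolt axis, 47 mm above the table; shut, the knob is 91 mm in front of it and 10 mm above it. Falls and springs shut when let go; lifting takes 1 to 2 N at the knob
- bolt_middle_top (a point): middle clamp bolt: steel hexagon head 20 mm across, 12 mm thick, on a yellow neck, in the window of its blue cap, standing 12 mm above the cap plate; this point is the centre of the head's top face, 62 mm above the table while the bolt is up; axes as the stand's
- bolt_middle (a joint): how far the middle bolt has sunk, m: 0 at the start, 0.008 fully. Exactly one of the three, a different one each time, is loose: pushed down with over 3 N (use 5 N or more) it sinks 8 mm to its stop (head top then 54 mm above the table) and stays down. A tight bolt does not move
- cap_middle_knob (a point): middle lock cap: blue plate 60 x 56 x 6 mm with a 34 x 30 mm window round the bolt head; on a thin tongue in front a black grip knob, a cylinder 16 mm thick and 18 mm long, lying along the stand's y. This point is the knob's centre, when shut 61 mm in front (stand -x) of the bolt axis and 57 mm above the table, free on all sides. Pinched along y, it can pivot between the fingers
- cap_middle (a joint): angle of the middle lock cap, rad: 0 shut, 1.4 fully open (stop); the knob end rises. Hinge axis along the stand's y, 30 mm behind (stand +x) the bolt axis, 47 mm above the table; shut, the knob is 91 mm in front of it and 10 mm above it. Falls and springs shut when let go; lifting takes 1 to 2 N at the knob
- bolt_right_top (a point): right clamp bolt: steel hexagon head 20 mm across, 12 mm thick, on a yellow neck, in the window of its blue cap, standing 12 mm above the cap plate; this point is the centre of the head's top face, 62 mm above the table while the bolt is up; axes as the stand's
- bolt_right (a joint): how far the right bolt has sunk, m: 0 at the start, 0.008 fully. Exactly one of the three, a different one each time, is loose: pushed down with over 3 N (use 5 N or more) it sinks 8 mm to its stop (head top then 54 mm above the table) and stays down. A tight bolt does not move
- cap_right_knob (a point): right lock cap: blue plate 60 x 56 x 6 mm with a 34 x 30 mm window round the bolt head; on a thin tongue in front a black grip knob, a cylinder 16 mm thick and 18 mm long, lying along the stand's y. This point is the knob's centre, when shut 61 mm in front (stand -x) of the bolt axis and 57 mm above the table, free on all sides. Pinched along y, it can pivot between the fingers
- cap_right (a joint): angle of the right lock cap, rad: 0 shut, 1.4 fully open (stop); the knob end rises. Hinge axis along the stand's y, 30 mm behind (stand +x) the bolt axis, 47 mm above the table; shut, the knob is 91 mm in front of it and 10 mm above it. Falls and springs shut when let go; lifting takes 1 to 2 N at the knob
- candle_brown_1: bystander: russet pillar candle with a grey top, 68 mm across, 88 mm tall; loose beside the stand; origin at the centre of its underside
- silicone_mould: bystander: round pink silicone mould, 68 mm across, 51 mm tall; loose beside the stand; origin at the centre of its underside
- dye_red: bystander: small brown dropper bottle with a black top, 34 mm across, 102 mm tall; loose beside the stand; origin at the centre of its underside

How it is judged:
By the outcome, as a careful person would: the job done as asked, in the order asked, and still so for the second after the job is handed in, while the arm keeps its last pose, push and grip.
It also fails if it takes over 51 s, if anything falls off the work surface, if the arm or the gripper's body presses on something with over 40 N, if the wrist force passes 120 N, or if a joint passes its speed limit or range.

ROBOT

A 6-joint arm with a two-finger parallel gripper is mounted at the origin on a cart in front of the work surface, level with it; the furniture and walls round the work are solid. World frame = base frame: x ahead of the robot, y to its left, z up, the work surface at z = 0. Lengths are in m, angles in rad, forces in N, time in s.
With the tool pointing down it reaches from about 0.3 to 0.95 m from the base axis. Payload 3.1 kg.
Tool frame: the origin (TCP) lies between the finger pads; the fingertips stand 14 mm ahead of it and the grasp point (between the pads) lies 5 mm behind it (r.nose_length is the z of the fingertips in the tool frame, in m); z points along the fingers, y is the direction in which the jaws open and shut (so a half turn about z gives the same grasp; the last joint's range is limited). The gripper opens to 85 mm and grips with 20 to 120 N. Pads are 22 mm wide; open, the fingers measure 114 mm over their backs; the gripper's body (76 mm by 85 mm) begins 54 mm behind the grasp point. The pads swing forward as they close: fully open they stand 13 mm farther back than shut.
Start: joints at [-1.342, 0.308, 1.634, -0, 1.2, -0.07], TCP at [0.184, -0.597, 0.245] pointing down, gripper open.
Joint ranges: [-3.06, 3.06], [-0.79, 1.96], [0.05, 2.63], [-1.19, 4.34], [0.05, 2.64], [-2.94, 2.94]. Speed limits (rad/s): [2.79, 2.79, 3.14, 3.14, 3.14, 3.14].

INTERFACE

Orientations are given as a unit quaternion [w, x, y, z].
In Python, from bench import r gives the robot as it stands.
- The arm moves only by the tool jog_arm, never from a script. Its argument "series" is a list of rows, each a list of 2 entries, a list of its own where there are three numbers: the shift along the tool's x, y, z in mm, then the turn about the tool's z in degrees. A call has 1 to 12 rows; each row is the pose to reach, as a shift and turn from the pose measured when the call began, along the tool's axes at that moment; what a row does not reach only later rows make up. A row lasts 1/10 s, in which the tool goes at most 50 mm and 8.59 degrees, less where a joint would pass 70% of its speed; a pose out of reach is approached as far as the arm can. A call with a gripper value outside its range is refused whole. "fingers" is the closure, from 0 (fully open) to 1 (shut), set as the call begins (left out, the last holds). The fingers move at their own pace and stop on an object; "squeeze" is the grip in N (left out, the last holds). Time passes only in rows, so rows that repeat a pose let the fingers close. It gives the time, the measured TCP pose, the force and the opening at its end, in the units of the state.
- r.sense(): the state, without advancing time (a new reading comes with each control period).
- r.snapshot(name): name is "side" or "top" or "wrist"; returns a dict with "color" (384x512x3 uint8, red, green, blue), "depth" (384x512 float32, m along the optical axis (not along the pixel's ray), 0 where there is no reading), "fov_y" (degrees; the focal length in pixels is half the picture's height over the tangent of half this angle, whatever the lens; pixels are square), "cx", "cy" (the principal point, pixels), "extrinsics" (4x4, takes a point from camera to world coordinates). Camera axes: x right, y down, z forward; pixel columns grow to the right and rows downward; lengths in m; the calibration is good to about 2 mm. A picture is of the moment at which its call begins.
- r.finish_job(): hands the job in, once; it reports no verdict.
The state is a dict: "t": time; "joint_positions": joint angles; "joint_velocities": joint speeds; "joint_efforts": joint torques, N m; "tool_pos": TCP position; "tcp_rot": TCP orientation; "force": force on the tool from outside, world axes, zero at the start; "ft_torque": the same for the moment, N m; "gripper_width": finger opening in m.
Only numpy, scipy, OpenCV 4.12 (cv2) and the standard library are available. Lean on these libraries where they do the work, as an engineer would, in place of code of your own. Each camera call takes 0.05 s, during which the arm holds its last target. There are 200 camera calls.

## Working session

There is one attempt and no reset: what is moved stays moved. The work goes in short steps, Python scripts to look and compute and a tool call to move; the robot and the scene stay as the last step left them, time stands still between calls to the robot, and variables do not carry over. Pictures are saved under pics/ and viewed, about 8 in all and at most 12, crops included, and the job is handed in when it is done.

Besides the shell and the picture viewer there is one more tool, called after ">>>" by a JSON object that holds its "api" and its "payload", one argument or row to a line. jog_arm: Moves the arm, as the interface text tells. Its arguments: {"type":"object","properties":{"series":{"type":"array"},"fingers":{"type":"number"},"squeeze":{"type":"number"}},"required":["series"]}

```bash
mkdir -p pics
cat > h.py <<'E'
import numpy as np,cv2
from bench import r
def snap(n,f=None):
    s=r.snapshot(n)
    np.savez('last_%s.npz'%n,**{k:np.array(v) for k,v in s.items()})
    if f: cv2.imwrite('pics/'+f,s['color'][:,:,::-1])
    return s
def pix(s,u,v,z=None):
    f=192/np.tan(np.radians(float(s['fov_y']))/2);E=np.array(s['extrinsics'])
    d=np.array([(u-s['cx'])/f,(v-s['cy'])/f,1.])
    if z is None: return (E@np.r_[d*s['depth'][int(round(v)),int(round(u))],1])[:3]
    w=E[:3,:3]@d; return E[:3,3]+w*(z-E[2,3])/w[2]
E
python3 - <<'E'
from h import *
s=snap('top','top1.png');print(r.sense());print(s['extrinsics'],s['fov_y'])
t=snap('side');cv2.imwrite('pics/side1.png',t['color'][:,:,::-1])
E
```

```text
{'t': 0.05, 'joint_positions': array([-1.34169315e+00,  3.09007919e-01,  1.63513459e+00, -2.33490106e-05,
        1.19973447e+00, -6.97189088e-02]), 'joint_velocities': array([-0.00045097, -0.00088456,  0.00052003,  0.00099258,  0.00044138,
        0.00118247]), 'joint_efforts': array([-1.34325390e-03, -4.16706097e+01, -2.77868646e+01, -9.74783279e-05,
        4.49127692e-03,  7.37854748e-06]), 'tool_pos': array([ 0.1837771 , -0.59656176,  0.24406999]), 'tcp_rot': array([-1.13767175e-03,  9.88857642e-01,  1.48859862e-01, -1.01765660e-04]), 'force': array([-0.47904558,  0.44580063, -0.09909952]), 'ft_torque': array([-0.00267403, -0.01192153, -0.02002551]), 'gripper_width': 0.0852627355891315}
[[-0.01990663 -0.9957404   0.09002651  0.5257219 ]
 [-0.99978441  0.02035722  0.00408957 -0.00423381]
 [-0.00590484 -0.08992569 -0.99593097  1.01286647]
 [ 0.          0.          0.          1.        ]] 48.721436605828416
```

View pics/top1.png

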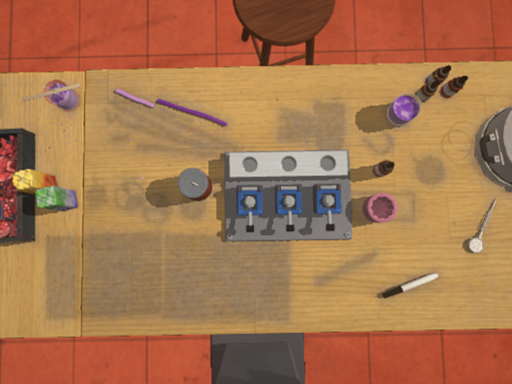

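The stand is at the centre. The bolts are near pixels (250,201), (289,201) and (328,200), with the knobs about 27 px below them. The candle is to the left, and the mould and bottle are to the right. I'll enlarge this area.

Run:
```python
import cv2
a=cv2.imread('pics/top1.png')[140:250,215:365]
cv2.imwrite('pics/c1.png',cv2.resize(a,None,fx=5,fy=5,interpolation=cv2.INTER_CUBIC))
```

```text
(no output)
```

View pics/c1.png

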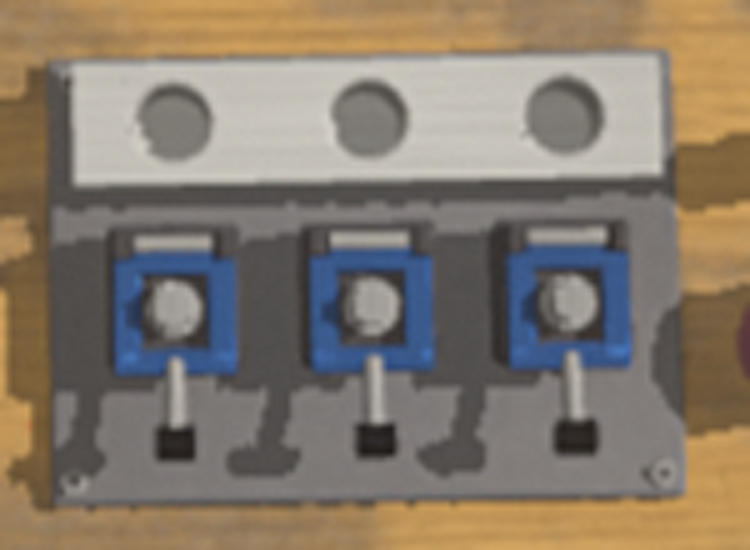

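The heads are at crop (174,306), (373,304) and (570,301). The knobs are at crop (176,442), (376,440) and (576,437).

Run:
```python
from h import *
from scipy.spatial.transform import Rotation as R
s=dict(np.load('last_top.npz'))
f=lambda L,z:np.array([pix(s,215+u/5-.4,140+v/5-.4,z) for u,v in L])
B=f([(174,306),(373,304),(570,301)],.062);K=f([(176,442),(376,440),(576,437)],.057+0.004)
print(B.round(4),K.round(4),sep='\n')
d=B[0]-B[2];print('spacing',np.linalg.norm(d)/2,'yaw from y',np.degrees(np.arctan2(-d[0],d[1])))
d=(B-K).mean(0);print('yaw from x',np.degrees(np.arctan2(d[1],d[0])),np.linalg.norm(d))
q=r.sense();t=R.from_quat(np.roll(q['tcp_rot'],-1)).as_matrix()
print(t.round(3)); print('B tool mm',((B-q['tool_pos'])@t*1000).round(0)); print('K', ((K-q['tool_pos'])@t*1000).round(0))
```

```text
[[ 0.5965  0.0077  0.062 ]
 [ 0.5956 -0.0818  0.062 ]
 [ 0.5952 -0.1703  0.062 ]]
[[ 0.5356  0.008   0.061 ]
 [ 0.5347 -0.0815  0.061 ]
 [ 0.5342 -0.1709  0.061 ]]
spacing 0.08897080456388792 yaw from y -0.44050943662603775
yaw from x 0.03483123449561953 0.06095373854724405
[[ 0.956  0.294 -0.   ]
 [ 0.294 -0.956  0.002]
 [ 0.    -0.002 -1.   ]]
B tool mm [[ 572. -456.  183.]
 [ 545. -370.  183.]
 [ 519. -286.  183.]]
K [[ 514. -474.  184.]
 [ 487. -389.  184.]
 [ 460. -303.  184.]]
```

>>> {"api": "jog_arm", "payload": {
  "series": [
    [[45,-36,0],2],
    [[90,-72,0],4],
    [[135,-108,0],6],
    [[180,-144,0],8],
    [[225,-180,10],10],
    [[270,-216,20],12],
    [[315,-252,30],14],
    [[360,-288,40],16],
    [[405,-324,50],17.1],
    [[450,-360,60],17.1],
    [[495,-396,70],17.1],
    [[540,-432,80],17.1]
  ],
  "fingers": 1,
  "squeeze": 40
}}

```text
t: 1.3
tool_pos: [0.5186, -0.103, 0.1812]
tcp_rot: [-0.001, 1.0, 0.0, -0.0]
force: [0.3, -0.6, 0.2]
gripper_width: -0.0001
```

>>> {"api": "jog_arm", "payload": {
  "series": [
    [[26,-37,15],0],
    [[52,-74,30],0],
    [[78,-111,50],0],
    [[78,-111,80],0],
    [[78,-111,80],0],
    [[78,-111,80],0]
  ]
}}

```text
t: 1.9
tool_pos: [0.595, 0.0081, 0.1004]
tcp_rot: [-0.001, 1.0, 0.0, -0.002]
force: [0.4, -0.0, -0.1]
gripper_width: -0.0001
```

Run:
```python
from h import *
s=snap('side','side2.png');w=snap('wrist');print(r.sense()['tool_pos'],r.sense()['force'],r.nose_length)
im=np.hstack([s['color'],w['color']])[:,:,::-1]
cv2.imwrite('pics/sw.png',cv2.resize(im,(800,300)))
```

```text
[0.59686623 0.00731708 0.10257552] [-0.20336177 -0.08355657  0.47874768] 0.014
```

View pics/sw.png

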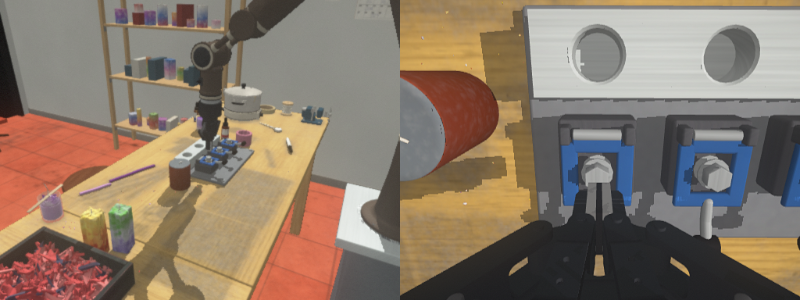

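The wrist view (right panel) shows the closed fingertips just in front of and over the left head at (597,165). The middle head is at (713,170).

Run:
```python
from h import *
s=dict(np.load('last_wrist.npz'))
for u,v in [(597,162),(713,168)]: print(pix(s,(u-400)*1.28,v*1.28,.062))
for u,v in [(597,162),(713,168)]: print(pix(s,(u-400)*1.28,v*1.28))
```

```text
[0.60785291 0.00998912 0.062     ]
[ 0.6032393  -0.07409966  0.062     ]
[0.60357074 0.01009532 0.05090381]
[ 0.60180782 -0.07578955  0.05853563]
```

>>> {"api": "jog_arm", "payload": {
  "series": [
    [[0,0,10],0],
    [[0,0,18],0],
    [[0,0,22],0],
    [[0,0,22],0],
    [[0,0,22],0]
  ]
}}

```text
t: 2.5
tool_pos: [0.5968, 0.0072, 0.0804]
tcp_rot: [-0.001, 1.0, -0.0, 0.0]
force: [0.2, 0.3, -0.2]
gripper_width: -0.0
```

>>> {"api": "jog_arm", "payload": {
  "series": [
    [[0,0,2],0],
    [[0,0,4],0],
    [[0,0,6],0],
    [[0,0,6],0],
    [[0,0,6],0]
  ]
}}

```text
t: 3.0
tool_pos: [0.5969, 0.0073, 0.0744]
tcp_rot: [-0.001, 1.0, -0.0, 0.0]
force: [-0.2, -0.2, -0.1]
gripper_width: -0.0001
```

Run:
```python
from h import *
from scipy import ndimage as N
s=dict(np.load('last_top.npz'));f=192/np.tan(np.radians(float(s['fov_y']))/2);E=s['extrinsics']
v,u=np.mgrid[:384,:512];D=s['depth'];P=np.stack([(u-s['cx'])/f*D,(v-s['cy'])/f*D,D,np.ones_like(D)],-1)@E.T
for i in [(190,210),(222,234)]:
  for c in (250,289,329):
    p=P[i[0]:i[1],c-8:c+9].reshape(-1,4);m=(p[:,2]>.059)&(p[:,2]<.07) if i[0]==190 else (p[:,2]>.05)
    print(m.sum(),p[m].mean(0)[:3].round(4),p[m].max(0)[:3].round(3),p[m].min(0)[:3].round(3))
s=dict(np.load('last_wrist.npz'));f=192/np.tan(np.radians(float(s['fov_y']))/2);E=s['extrinsics'];D=s['depth']
P=np.stack([(u-s['cx'])/f*D,(v-s['cy'])/f*D,D,np.ones_like(D)],-1)@E.T
p=P[195:245,375:430].reshape(-1,4);m=(p[:,2]>.057)&(p[:,2]<.07);print('wrist mid',m.sum(),p[m].mean(0)[:3],p[m].max(0),p[m].min(0))
```

```text
41 [0.5955 0.0088 0.0612] [0.603 0.015 0.064] [0.587 0.002 0.059]
44 [ 0.5946 -0.0811  0.0612] [ 0.603 -0.072  0.065] [ 0.585 -0.088  0.059]
43 [ 0.5944 -0.1706  0.0609] [ 0.604 -0.163  0.063] [ 0.586 -0.178  0.059]
72 [0.5359 0.0085 0.073 ] [0.549 0.017 1.013] [ 0.526 -0.004  0.052]
68 [ 0.5355 -0.0785  0.0888] [ 0.547 -0.004  1.013] [ 0.526 -0.089  0.053]
75 [ 0.5346 -0.1652  0.0853] [ 0.546 -0.004  1.013] [ 0.525 -0.179  0.05 ]
wrist mid 889 [ 0.5951424  -0.07849561  0.06230061] [ 0.60436347 -0.07031505  0.06480852  1.        ] [ 0.58484229 -0.08875533  0.05701151  1.        ]
```

>>> {"api": "jog_arm", "payload": {
  "series": [
    [[0,0,1],0],
    [[0,0,2],0],
    [[0,0,2],0],
    [[0,0,2],0]
  ]
}}

```text
t: 3.4
tool_pos: [0.5969, 0.0073, 0.0725]
tcp_rot: [-0.001, 1.0, -0.0, 0.0]
force: [-0.4, 0.7, 2.5]
gripper_width: 0.0004
```

>>> {"api": "jog_arm", "payload": {
  "series": [
    [[0,0,1],0],
    [[0,0,1],0],
    [[0,0,1],0]
  ]
}}

```text
t: 3.7
tool_pos: [0.5969, 0.0073, 0.0714]
tcp_rot: [-0.001, 1.0, -0.0, 0.0]
force: [-0.1, -0.5, 1.2]
gripper_width: 0.0001
```

>>> {"api": "jog_arm", "payload": {
  "series": [
    [[0,0,1],0],
    [[0,0,2],0],
    [[0,0,2],0],
    [[0,0,2],0]
  ]
}}

```text
t: 4.1
tool_pos: [0.5969, 0.0073, 0.0692]
tcp_rot: [-0.001, 1.0, -0.0, 0.0]
force: [0.6, -0.7, 1.2]
gripper_width: -0.0003
```

>>> {"api": "jog_arm", "payload": {
  "series": [
    [[0,0,1],0],
    [[0,0,2],0],
    [[0,0,3],0],
    [[0,0,3],0],
    [[0,0,3],0]
  ]
}}

```text
t: 4.6
tool_pos: [0.597, 0.0073, 0.068]
tcp_rot: [-0.001, 1.0, -0.0, 0.0]
force: [-3.7, -1.1, 11.2]
gripper_width: 0.0001
```

>>> {"api": "jog_arm", "payload": {
  "series": [
    [[0,0,-15],0],
    [[0,0,-28],0],
    [[-1,30,-28],0],
    [[-1,60,-28],0],
    [[-2,88,-28],0],
    [[-2,88,-18],0],
    [[-2,88,-12],0],
    [[-2,88,-10],0],
    [[-2,88,-10],0]
  ]
}}

```text
t: 5.5
tool_pos: [0.5941, -0.0795, 0.0768]
tcp_rot: [-0.001, 1.0, 0.0, -0.001]
force: [-0.4, 0.6, 0.1]
gripper_width: -0.0002
```

Run:
```python
from h import *
w=snap('wrist','w2.png');print(r.sense()['tool_pos'],r.sense()['force'])
```

```text
[ 0.59457911 -0.07962198  0.07730004] [ 0.29850781 -0.75582794  0.62492354]
```

View pics/w2.png

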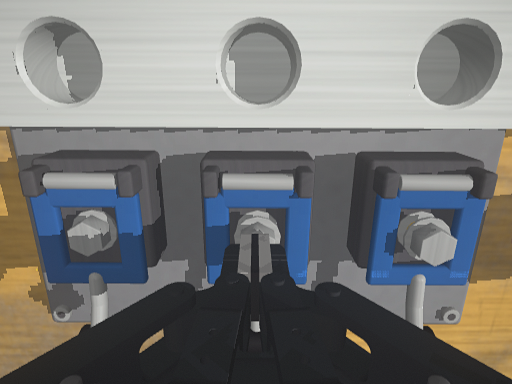

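The left head at (92,232) now sits low and looks smaller than the right head at (430,240), so it has sunk. I'll still tap the middle and right bolts.

>>> {"api": "jog_arm", "payload": {
  "series": [
    [[0,0,1],0],
    [[0,0,2],0],
    [[0,0,3],0],
    [[0,0,3],0],
    [[0,0,3],0]
  ]
}}

```text
t: 6.05
tool_pos: [0.5949, -0.0788, 0.0758]
tcp_rot: [-0.002, 1.0, 0.0, -0.0]
force: [-2.7, 1.8, 7.9]
gripper_width: 0.0001
```

>>> {"api": "jog_arm", "payload": {
  "series": [
    [[0,0,1],0],
    [[0,0,2],0],
    [[0,0,2],0],
    [[0,0,2],0]
  ]
}}

```text
t: 6.45
tool_pos: [0.595, -0.0787, 0.0758]
tcp_rot: [-0.001, 1.0, 0.001, -0.001]
force: [-4.5, 0.5, 11.8]
gripper_width: -0.0002
```

>>> {"api": "jog_arm", "payload": {
  "series": [
    [[0,0,-12],0],
    [[0,0,-22],0],
    [[0,30,-22],0],
    [[0,60,-22],0],
    [[0,91,-22],0],
    [[0,91,-12],0],
    [[0,91,-2],0],
    [[0,91,-2],0]
  ]
}}

```text
t: 7.25
tool_pos: [0.5947, -0.169, 0.0764]
tcp_rot: [-0.002, 1.0, 0.001, -0.001]
force: [-0.7, -0.5, -0.9]
gripper_width: 0.0
```

>>> {"api": "jog_arm", "payload": {
  "series": [
    [[0,0,1],0],
    [[0,0,2],0],
    [[0,0,3],0],
    [[0,0,4],0],
    [[0,0,4],0],
    [[0,0,4],0]
  ]
}}

```text
t: 7.85
tool_pos: [0.5947, -0.1684, 0.0757]
tcp_rot: [-0.001, 1.0, 0.002, -0.002]
force: [-6.8, -0.0, 16.6]
gripper_width: 0.0004
```

The middle and right bolts hold firm at z 0.0758 under 12 N and 17 N. The left one is loose, so I'll go above its knob.

>>> {"api": "jog_arm", "payload": {
  "series": [
    [[0,0,-25],0],
    [[0,0,-50],0],
    [[-20,-35,-55],0],
    [[-40,-80,-55],0],
    [[-59,-125,-55],0],
    [[-59,-170,-55],0],
    [[-59,-176,-40],0],
    [[-59,-176,-30],0],
    [[-59,-176,-30],0]
  ],
  "fingers": 0.4
}}

```text
t: 8.75
tool_pos: [0.5333, 0.0074, 0.1043]
tcp_rot: [-0.001, 1.0, 0.002, -0.004]
force: [0.2, 0.4, 0.5]
gripper_width: 0.0512
```

Run:
```python
from h import *
w=snap('wrist','w3.png');print(r.sense()['tool_pos'],r.sense()['force'],r.sense()['gripper_width'])
```

```text
[0.53417443 0.00681609 0.10501474] [-0.29278362 -0.26392824 -0.04610712] 0.05150819922654241
```

View pics/w3.png

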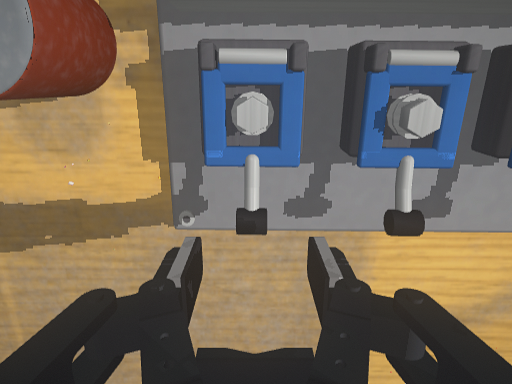

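The knob at (252,221) is centred between the fingers (about 193 to 318). The sunken left head is at (252,114). I'll descend and pinch.

>>> {"api": "jog_arm", "payload": {
  "series": [
    [[1,-1,20],0],
    [[1,-1,40],0],
    [[1,-1,47],0],
    [[1,-1,47],0],
    [[1,-1,47],0]
  ]
}}

```text
t: 9.3
tool_pos: [0.5355, 0.0072, 0.0585]
tcp_rot: [-0.001, 1.0, 0.001, -0.003]
force: [0.8, 0.8, 0.7]
gripper_width: 0.051
```

>>> {"api": "jog_arm", "payload": {
  "series": [
    [[0,0,0],0],
    [[0,0,0],0],
    [[0,0,0],0],
    [[0,0,0],0],
    [[0,0,0],0],
    [[0,0,0],0]
  ],
  "fingers": 1,
  "squeeze": 30
}}

```text
t: 9.9
tool_pos: [0.5365, 0.0092, 0.0596]
tcp_rot: [-0.003, 1.0, 0.0, -0.002]
force: [0.3, 5.7, 1.2]
gripper_width: 0.0174
```

Run:
```python
from h import *
w=snap('wrist','w4.png');q=r.sense();print(q['tool_pos'],q['force'],q['gripper_width'])
for d in range(0,66,6):
    a=np.radians(d)+np.arctan2(10,91);print(d,round(91-91.55*np.cos(a),1),round(91.55*np.sin(a)-10,1))
```

```text
[0.53655529 0.00921666 0.05962389] [0.60220707 6.18818277 2.18812786] 0.01752521157460851
0 -0.0 0.0
6 1.5 9.5
12 4.1 18.7
18 7.5 27.6
24 11.9 36.1
30 17.2 44.2
36 23.3 51.6
42 30.1 58.3
48 37.5 64.3
54 45.6 69.5
60 54.2 73.8
```

View pics/w4.png

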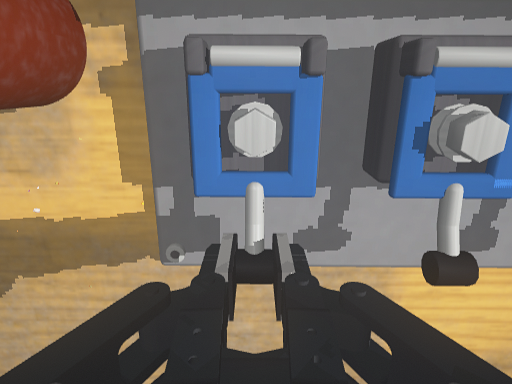

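The knob at (257,264) is pinched between both pads at an opening of 17.5 mm. I'll lift it along the arc.

>>> {"api": "jog_arm", "payload": {
  "series": [
    [[0.5,0,-5],0],
    [[1.5,0,-9.5],0],
    [[2.5,0,-14],0],
    [[4,0,-18.5],0],
    [[5.5,0,-23],0],
    [[7.5,0,-27.5],0],
    [[9.5,0,-32],0],
    [[12,0,-36],0],
    [[14.5,0,-40],0],
    [[17,0,-44],0],
    [[17,0,-44],0],
    [[17,0,-44],0]
  ]
}}

```text
t: 11.15
tool_pos: [0.5535, 0.0092, 0.1035]
tcp_rot: [-0.003, 1.0, 0.0, -0.002]
force: [1.3, 5.4, -4.8]
gripper_width: 0.0174
```

>>> {"api": "jog_arm", "payload": {
  "series": [
    [[3,0,-4],0],
    [[6,0,-7.5],0],
    [[9.5,0,-11],0],
    [[13,0,-14],0],
    [[16.5,0,-17],0],
    [[20,0,-20],0],
    [[24,0,-23],0],
    [[28,0,-25.5],0],
    [[32.5,0,-28],0],
    [[36,0,-29.5],0],
    [[36,0,-29.5],0],
    [[36,0,-29.5],0]
  ]
}}

```text
t: 12.35
tool_pos: [0.5898, 0.0091, 0.1332]
tcp_rot: [-0.003, 1.0, 0.0, -0.002]
force: [-2.5, 3.9, -2.1]
gripper_width: 0.0172
```

Run:
```python
from h import *
w=snap('wrist');t=snap('top');s=snap('side');q=r.sense();print(q['t'],q['tool_pos'],q['force'],q['gripper_width'])
a=cv2.resize(w['color'],(400,300));b=cv2.resize(t['color'][130:280,150:400],(400,240));b=np.vstack([b,np.zeros((60,400,3),np.uint8)])
c=cv2.resize(s['color'][120:270,180:380],(400,300));d=cv2.resize(s['color'],(400,300))
cv2.imwrite('pics/e.png',np.vstack([np.hstack([a,b]),np.hstack([c,d])])[:,:,::-1])
```

```text
12.5 [0.5897107  0.00912857 0.13315082] [-3.13743091  5.01171475 -2.38113114] 0.017112697406208098
```

View pics/e.png

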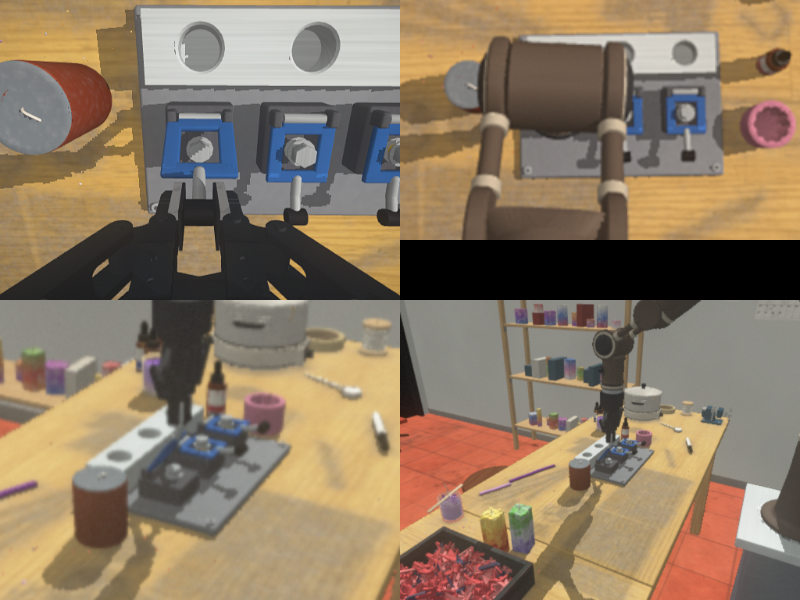

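The left cap stands steeply open in the side crop (about (160,465)), and its knob is still between the fingers (wrist panel (205,212)). The other two caps are shut, and the candle, mould and bottle look undisturbed. I'm handing in.

```bash
python3 -c "
from bench import r
q=r.sense();print(q['tool_pos'],q['gripper_width']);r.finish_job()"
```

```text
[0.5897107  0.00912857 0.13315082] 0.017112697406208098
the job is handed in; nothing more can be done
```

The left bolt is the loose one. I lifted its lock cap to about 60° of the 80° range and handed the job in at about 12.5 s with the gripper still holding the knob.

- **Tapping:** I tapped left, middle, then right. The left head sank about 8 mm to its stop (tool height 0.068 m, 11 N) and stayed down in the pictures. The middle and right heads held firm at full height (tool height 0.076 m) under about 12 N and 17 N.
- **Last checks:** The knob was still pinched at a 17 mm opening, with forces of only a few newtons. The opening angle comes from how far the gripper moved along the knob's arc, and the pictures agree the cap is well open. The middle and right caps looked shut, and the candle, mould and bottle looked undisturbed.
- **Disagreements:** One rough position I read by eye off the wrist picture was about 8 mm out, but the depth data agreed with the top camera to within about 3 mm. During the left tap I measured no force at first contact and only 1 to 2.5 N while the bolt sank, below the stated 3 N. The final depth and pictures settled that it had sunk.

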